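# Set the radio's tone wheels by clicks

### The job

Set the tone of the table radio by flicking its two narrow thumbwheels with a fingertip. Turn the one at the left end (bass) up until it rests exactly two clicks above centre, and the one beside it (treble) back down to exactly its centre click; up means rolling the top of the wheel away from the radio's cloth front, down towards it. Leave the wide volume wheel as it is, and do not shift or lift the radio or disturb the things on and around it.

Things in the scene. Friction and masses are not known exactly. Their poses are not given: they have to be found in the camera images.
- radio: Table radio: wooden case 140 mm deep (x), 280 wide (y), flat metal top plate 120 mm above the table; 1.9 kg, loose, rubber feet; slides if pushed sideways with over about 7 N. Origin: centre of its underside; x from the cloth front (roughly facing the robot) to the back, y left, z up. On top, left to right: bass, treble, volume wheel, tealight; folded aerial along the back edge, 10 mm high.
- bass_wheel (a joint): Narrow black wheel upright in a slot of the top, axle along the radio's y. Value in rad: 0 = centre click, 0.262 per click, growing as its top rolls away from the front (up, radio's +x); stops at 1.12 either way. A sprung roller clicks it: a bit over 1 N at the rim to leave a click; let go, it snaps to the nearest click. Starts 0 to 3 clicks below centre.
- treble_wheel (a joint): The second narrow wheel, the same as the bass wheel in size, sign, clicks and stops. Starts 1 to 3 clicks above centre. Value in rad, 0 = centre click. On either wheel the ribbed rim grips a fingertip: pressed down on the top of the rim with 6 to 12 N and moved along x, the tip rolls the rim with it (8.4 mm per click).
- volume_wheel (a joint): Volume wheel, 72 mm across and 26 mm wide, black, without a white line; moves smoothly. To be left alone. Value in rad, same sign as the others.
- bass_crown (a point): Top of the bass wheel's rim, mid-width, 136 mm above the table; fixed in the radio, does not turn: 12 mm before its middle, 88 mm left. Wheel 64 mm across, 14 wide, 16 proud of the plate; 24 rounded ribs across the rim, 4 mm thick, one per click, gaps 4 mm wide. A white line on rim and flanks is topmost, at the long tick on the plate, at the centre click; short ticks show the other clicks.
- treble_crown (a point): The same point of the treble wheel, 58 mm to the right of the bass crown.
- volume_crown (a point): The same point of the volume wheel, 82 mm to the right of the treble crown, also 136 mm above the table.
- mug: Blue mug, 82 mm across, 92 mm tall, beside the radio on its left. Origin at the middle of its underside (as for all things below).
- small_vase: Small faceted glass vase with two dried flowers, 76 mm across, 177 mm tall with flowers, beside the radio on its right.
- remote: Black remote control, 44 x 150 x 18 mm, lying in front of the radio.
- tealight: Tealight in a metal cup, 42 mm across, 22 mm tall, on the right end of the radio's top.
- book: Book with a teal cover, 160 x 235 x 34 mm, lying to the left, beyond the mug.
- tall_vase: Taller glass vase with three dried flowers, 80 mm across, 302 mm tall with flowers, behind the radio.
- glasses_case: Brown spectacles case, 62 x 162 x 38 mm, lying to the right, beyond the small vase.

How it is judged:
By the outcome, as a careful person would: the job done as asked, in the order asked, and still so for the second after the job is handed in, with the robot touching nothing.
It also fails if it takes over 64 s, if anything falls off the work surface, if the arm or the gripper's body presses on something with over 40 N, if the wrist force passes 120 N, or if a joint passes its speed limit or range.

### The arm

A 6-joint arm with a two-finger parallel gripper is mounted at the origin on the work surface. World frame = base frame: x ahead of the robot, y to its left, z up, the work surface at z = 0. Lengths are in m, angles in degrees, forces in N, time in s.
With the tool pointing down it reaches from about 0.275 to 0.825 m from the base axis. Payload 5.2 kg.
Tool frame: the origin (TCP) lies midway between the tips of the shut fingers; the grasp point (between the pads) lies 19 mm behind it (manip.grasp_offset is the distance from the TCP to the grasp point, in m); z points along the fingers, y is the line along which they close (so a half turn about z gives the same grasp; the last joint's range is limited). The gripper opens to 93 mm and grips with 3 to 60 N. Pads are 15 mm wide; open, the fingers measure 128 mm over their backs; the gripper's body (75 mm by 188 mm) begins 65 mm behind the grasp point.
Start: joints at [-74.817, 14.817, 87.949, -0, 77.235, -11.62], TCP at [0.248, -0.491, 0.219] pointing down, gripper open.
Joint ranges: [-179.93, 179.93], [-52.35, 119.4], [10.71, 147.94], [-69.91, 249.91], [12.55, 155.21], [-178.61, 178.61]. Speed limits (degrees/s): [147.25, 147.25, 180, 180, 180, 180].

### API

Orientations are given as a 3x3 rotation matrix whose columns are the frame's x, y, z axes.
In Python, from plant import manip, fingers, kinematics, optics, telemetry gives the robot as it stands. Calls block until the motion is done:
- manip.goto(position, orientation): joint-space move of the TCP to a pose.
- manip.movel(position, speed=0.15, rot=None, force_limit=None): straight line of the TCP; rot=None keeps the orientation; speed is the mean speed in m/s. With force_limit (N) it stops when the force on the tool has changed by that much, and returns True; else False.
- manip.goto_joints(angles): joint-space move.
- fingers.command_gripper(opening, grip_force=None): finger opening in m; grip_force is the grip in N (None keeps the last); returns when the fingers have stopped.
- manip.pause(seconds).
- kinematics.ik(position, orientation): joint angles nearest the present ones, or None.
- optics.get_image(name): name is "side" or "top" or "wrist"; returns the picture (480x640x3 uint8, blue, green, red); there is no depth.
- optics.get_calibration(name): a dict with "fx", "fy", "cx", "cy" (pixels), "world_from_camera" (4x4, takes a point from camera to world coordinates); the wrist camera has in their place "mount" (4x4, takes a point from camera to tool coordinates, whose origin is the TCP and whose axes are the flange's). Camera axes: x right, y down, z forward; pixel columns grow to the right and rows downward; lengths in m; the calibration is good to about 2 mm. A picture is of the moment at which its call begins: read the wrist's pose just before it. get_calibration takes no time and is no camera call.
A pose or a line that the arm cannot do raises manip.Unreachable and nothing moves.
- manip.finish_job(): hands the job in; it is judged then, once.
Readings, each from a call of its own:
- telemetry.current_time_s(): time.
- telemetry.current_qpos(): joint angles.
- telemetry.current_joint_velocities(): joint speeds.
- telemetry.current_joint_efforts(): joint torques, N m.
- telemetry.current_tool_pos(): TCP position.
- telemetry.current_ee_rot(): TCP orientation.
- telemetry.current_force(): force on the tool from outside, world axes, zero at the start.
- telemetry.current_wrist_torque(): the same for the moment, N m.
- telemetry.current_finger_gap(): finger opening in m.
- telemetry.current_finger_force(): force on a finger pad.
Only numpy, scipy, OpenCV 4.12 (cv2) and the standard library are available. Lean on these libraries where they do the work, as an engineer would, in place of code of your own. Each camera call takes 0.05 s, during which the arm holds its last target. There are 200 camera calls.

## Working session

There is one attempt and no reset: what is moved stays moved. The work goes in short steps, each a Python script; the robot and the scene stay as the last script left them, time stands still between calls to the robot, and variables do not carry over. Pictures are saved under pics/ and viewed, at most 10 in all, crops included, and the job is handed in when it is done.

```bash
mkdir -p pics; ls
python3 - <<'E'
from plant import optics,telemetry
import cv2,numpy as np
for n in("top","side"):
    cv2.imwrite(f"pics/{n}0.png",optics.get_image(n)); c=optics.get_calibration(n);print(n,{k:np.round(v,3).tolist() for k,v in c.items()})
print(optics.get_calibration("wrist"),telemetry.current_time_s())
E
```

```text
pics
top {'fx': 455.792, 'fy': 455.792, 'cx': 321.997, 'cy': 238.849, 'world_from_camera': [[0.022, -0.992, 0.122, 0.447], [-1.0, -0.021, 0.013, 0.011], [-0.011, -0.122, -0.992, 1.207], [0.0, 0.0, 0.0, 1.0]]}
side {'fx': 576.103, 'fy': 576.103, 'cx': 331.067, 'cy': 244.256, 'world_from_camera': [[-0.923, -0.27, 0.274, 0.113], [-0.384, 0.676, -0.628, 1.092], [-0.015, -0.685, -0.728, 1.36], [0.0, 0.0, 0.0, 1.0]]}
{'fx': 406.5023674382101, 'fy': 406.5023674382101, 'cx': 324.03138715370346, 'cy': 240.15620949596985, 'mount': array([[ 3.67060252e-04, -9.58084065e-01, -2.86486978e-01,
         7.86752570e-02],
       [ 9.99999399e-01,  5.55970589e-05,  1.09531462e-03,
         3.33010521e-04],
       [-1.03347565e-03, -2.86487208e-01,  9.58083510e-01,
        -1.67055846e-01],
       [ 0.00000000e+00,  0.00000000e+00,  0.00000000e+00,
         1.00000000e+00]])} 0.1
```

View pics/top0.png

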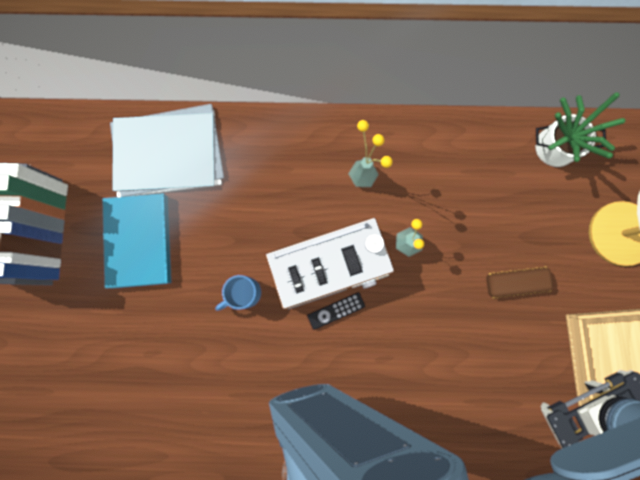

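View pics/side0.png

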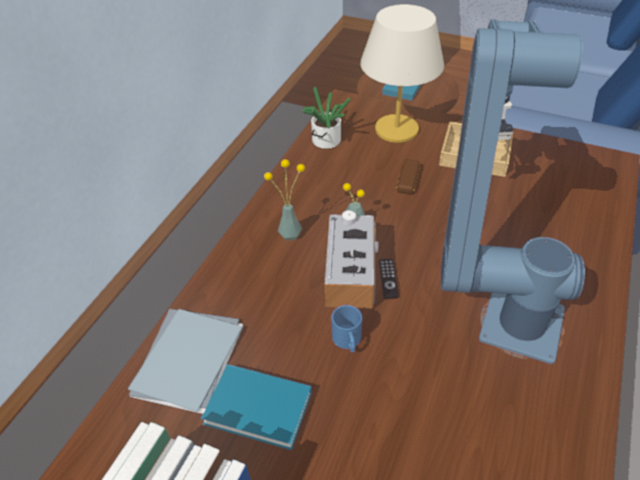

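The top view shows the radio plate with corners near (267,257), (375,219), (392,270) and (284,308). Bass is at about (296,279), treble (319,271) and volume (352,260). The side view agrees, with both vases clear of the wheels. Next I'll get the plate pose and take a close look.

```bash
cat > h.py <<'E'
from plant import manip,fingers,kinematics,optics,telemetry
import cv2,numpy as np
def ray(c,T,uv,z):
    uv=np.atleast_2d(uv).astype(float)
    d=np.c_[(uv[:,0]-c["cx"])/c["fx"],(uv[:,1]-c["cy"])/c["fy"],np.ones(len(uv))]@T[:3,:3].T
    return T[:3,3]+d*((z-T[2,3])/d[:,2])[:,None]
def proj(c,T,P):
    p=(np.atleast_2d(P)-T[:3,3])@T[:3,:3]
    return np.c_[c["cx"]+c["fx"]*p[:,0]/p[:,2],c["cy"]+c["fy"]*p[:,1]/p[:,2]]
def wristshot():
    T=np.eye(4);T[:3,:3]=telemetry.current_ee_rot();T[:3,3]=telemetry.current_tool_pos()
    im=optics.get_image("wrist");c=optics.get_calibration("wrist");return im,c,T@c["mount"]
def down(yaw): # tool x along -(radio x): camera on the robot side, tool y along radio y
    c,s=np.cos(yaw),np.sin(yaw);return np.array([[-c,-s,0],[-s,c,0],[0,0,-1.]])
def plate(im,c,T,lo,box=None):
    m=(im.min(2)>lo).astype(np.uint8)*255
    if box: b=np.zeros_like(m);b[box[1]:box[3],box[0]:box[2]]=1;m*=b
    m=cv2.morphologyEx(m,cv2.MORPH_CLOSE,np.ones((3,3)))
    k=max(cv2.findContours(m,cv2.RETR_EXTERNAL,cv2.CHAIN_APPROX_NONE)[0],key=cv2.contourArea)[:,0]
    P=ray(c,T,k,.12)[:,:2]
    (cx,cy),(w,h),a=cv2.minAreaRect((P*1000).astype(np.float32))
    a=np.radians(a)
    if w>h: a-=np.pi/2; w,h=h,w
    a=(a+np.pi/2)%np.pi-np.pi/2
    return np.array([cx,cy])/1000,a,(w,h)
def pt(o,a,x,y,z): return np.array([o[0]+x*np.cos(a)-y*np.sin(a),o[1]+x*np.sin(a)+y*np.cos(a),z])
E
python3 - <<'E'
from h import *
im=optics.get_image("top");c=optics.get_calibration("top")
o,a,s=plate(im,c,c["world_from_camera"],140,(255,205,405,320));print("top",o,np.degrees(a),s)
print("current tool rot",np.round(telemetry.current_ee_rot(),2).tolist())
g=pt(o,a,-.06,.06,.27)
for f in(0,np.pi): print(kinematics.ik(g,down(a+f)))
E
```

```text
top [0.51823035 0.00514142] 19.788860321044922 (151.88272094726562, 278.58197021484375)
current tool rot [[0.89, 0.45, -0.0], [0.45, -0.89, 0.0], [0.0, -0.0, -1.0]]
[-9.12858523e+00  1.71308855e+00  9.63030168e+01 -2.54444375e-14
  8.19838946e+01 -1.18917446e+02]
[-9.12858523e+00  1.71308855e+00  9.63030168e+01 -2.54444375e-14
  8.19838946e+01  6.10825545e+01]
```

Run:
```python
from h import *
o=np.array([.518,.005]);a=np.radians(19.8)
manip.movel(telemetry.current_tool_pos()+[0,0,.08],speed=.2)
fingers.command_gripper(0.0)
manip.goto(pt(o,a,-.012,.04,.25),down(a))
im,c,T=wristshot();cv2.imwrite("pics/w1.png",im)
print(telemetry.current_time_s(),telemetry.current_finger_gap(),telemetry.current_force())
for n,y in(("b",.088),("t",.03),("v",-.052)): print(n,proj(c,T,pt(o,a,-.012,y,.136)))
```

```text
4.3 0.00042461179887040513 [ 0.37236307  0.44987423 -0.1173607 ]
b [[392.71530938 236.14372246]]
t [[312.12008335 236.19225891]]
v [[198.26124583 236.26082754]]
```

View pics/w1.png

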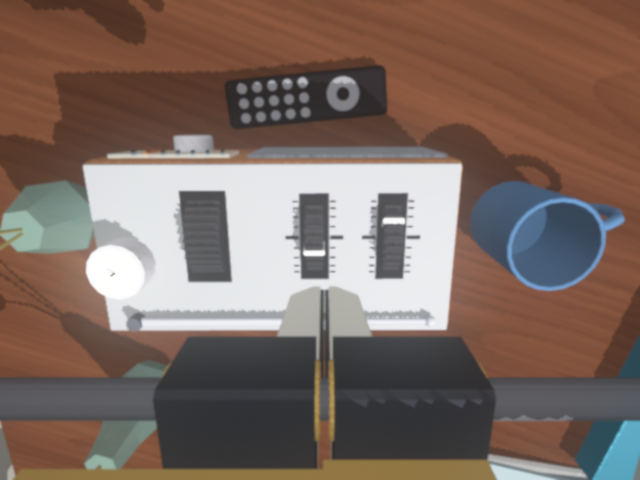

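The wrist view has the front at the top. The bass wheel is at (392,237) with its white line at row 220, and treble is at (314,237) with its line at row 253. The centre ticks at row 237 match the predicted crowns. Next I'll convert the line rows into clicks by projecting the rim positions.

```bash
cat >> h.py <<'E'
O=np.array([.518,.005]);A=np.radians(19.8);YW=(.088,.030)
def clicks(im,c,T):
    """white-line position on each narrow wheel, in clicks (float)"""
    out=[]
    for y in YW:
        th=np.arange(-4.5,4.51,.05)
        P=np.array([pt(O,A,-.012+.032*np.sin(t*.262),y,.104+.032*np.cos(t*.262)) for t in th])
        uv=proj(c,T,P); g=im.min(2).astype(float)
        prof=[np.median(g[int(round(v)),int(round(u))-4:int(round(u))+6]) for u,v in uv]
        prof=np.array(prof); k=(abs(th)<4)&(prof>150)
        out.append((round(float(np.mean(th[k])),2) if k.any() else None, round(float(np.ptp(th[k])),2) if k.any() else None))
    return out
E
python3 - <<'E'
from h import *
im,c,T=wristshot();print(clicks(im,c,T))
for y in YW: print([(k,np.round(proj(c,T,pt(O,A,-.012+.032*np.sin(k*.262),y,.104+.032*np.cos(k*.262)))[0]).tolist()) for k in range(-3,4)])
print(plate(im,c,T,130,(80,140,470,300)))
E
```

```text
[(-1.4, 0.6), (1.72, 0.85)]
[(-3, [392.0, 203.0]), (-2, [393.0, 213.0]), (-1, [393.0, 225.0]), (0, [393.0, 236.0]), (1, [392.0, 247.0]), (2, [391.0, 255.0]), (3, [389.0, 261.0])]
[(-3, [312.0, 203.0]), (-2, [312.0, 213.0]), (-1, [312.0, 225.0]), (0, [312.0, 236.0]), (1, [312.0, 247.0]), (2, [313.0, 255.0]), (3, [313.0, 262.0])]
(array([ 0.51136249, -0.00280879]), np.float64(0.34499197958985794), (107.14308166503906, 287.9405517578125))
```

Run:
```python
from h import *
manip.movel(pt(O,A,.02,.059,.20),speed=.2)
im,c,T=wristshot();print(clicks(im,c,T))
uv=[np.round(proj(c,T,pt(O,A,-.012,y,z))[0],1).tolist() for y in YW for z in(.12,.136)];print(uv)
u,v=map(int,np.mean(uv,0))
cr=im[v-70:v+70,u-90:u+90];cv2.imwrite("pics/w2.png",cv2.resize(cr,None,fx=4.2,fy=4.2,interpolation=cv2.INTER_CUBIC));print(u-90,v-70)
for y in YW: print([(k,np.round(proj(c,T,pt(O,A,-.012+.032*np.sin(k*.262),y,.104+.032*np.cos(k*.262)))[0]).tolist()) for k in range(-3,4)])
```

```text
[(-1.35, 0.5), (1.7, 0.6)]
[[372.4, 202.5], [375.6, 207.9], [278.4, 202.4], [275.4, 207.8]]
235 135
[(-3, [375.0, 167.0]), (-2, [376.0, 179.0]), (-1, [376.0, 193.0]), (0, [376.0, 208.0]), (1, [375.0, 221.0]), (2, [374.0, 233.0]), (3, [372.0, 241.0])]
[(-3, [276.0, 167.0]), (-2, [275.0, 179.0]), (-1, [275.0, 193.0]), (0, [275.0, 208.0]), (1, [276.0, 221.0]), (2, [277.0, 232.0]), (3, [278.0, 241.0])]
```

View pics/w2.png

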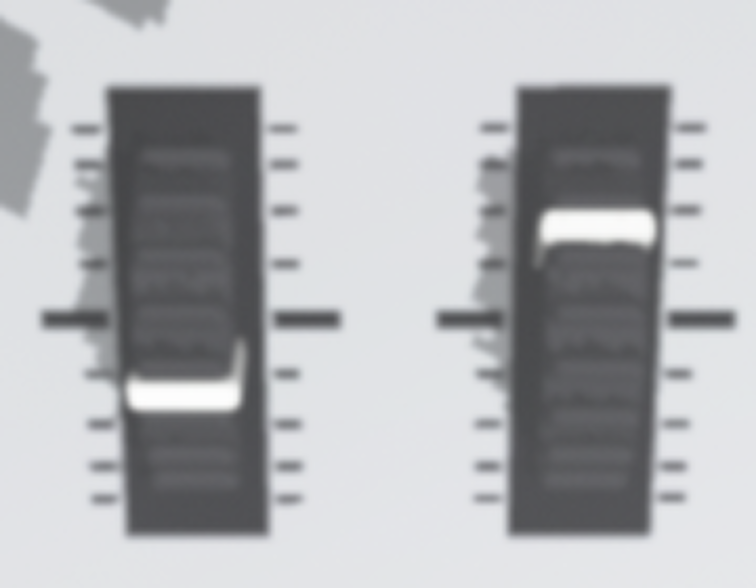

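The close view, with bass on the right, shows the centre ticks at about row 211, where I predicted 202. So the radio sits 5.4 mm further back and 1.3 mm further left than my first estimate. With that correction, the bass line (row 189) reads −2 and the treble line (row 229) reads +1. I'll correct the pose and make one trial flick on bass.

```bash
cat >> h.py <<'E'
O=pt(O,A,.0054,.0013,0)[:2]
def flick(w,n,F=8.,half=.0045):
    y=YW[w];x0=-.012-n*half;x1=-.012+n*half
    manip.movel(pt(O,A,x0,y,.150),speed=.15)
    f0=telemetry.current_force()
    hit=manip.movel(pt(O,A,x0,y,.130),speed=.02,force_limit=F)
    z=telemetry.current_tool_pos()[2];f1=telemetry.current_force()-f0
    if not hit or not .132<z<.139:
        manip.movel(pt(O,A,x0,y,.155));print("no proper contact",hit,z,f1);return False
    manip.movel(pt(O,A,x1,y,z-.0002),speed=.03)
    f2=telemetry.current_force()-f0
    manip.movel(pt(O,A,x1,y,.155),speed=.1)
    print("z",round(z,4),"F",f1.round(1),f2.round(1));return True
def look():
    manip.movel(pt(O,A,.02,.059,.20),speed=.25)
    s=wristshot();print(clicks(*s),"t",telemetry.current_time_s());return s
E
python3 - <<'E'
from h import *
look();flick(0,1);look()
E
```

```text
[(-2.03, 0.55), (0.87, 0.55)] t 5.1583
z 0.1358 F [-0.4  0.4  6.4] [-0.4  0.7  5.1]
[(-1.05, 0.5), (0.9, 0.6)] t 7.7333
```

```bash
cat >> h.py <<'E'
def read(s):return [r[0] for r in clicks(*s)]
E
python3 - <<'E'
from h import *
def drive(w,goal):
    for _ in range(6):
        v=read(look())[w]
        if v is None or abs(v-round(v))>.3: print("unclear",v);return False
        n=goal-round(v)
        if n==0: return True
        if not flick(w,int(np.sign(n)),8.5): return False
if drive(0,2): drive(1,0)
s=look();im,c,T=s
cv2.imwrite("pics/w3.png",cv2.resize(im[130:280,230:420],None,fx=4,fy=4,interpolation=cv2.INTER_CUBIC))
E
```

```text
[(-1.05, 0.6), (0.92, 0.55)] t 8.0333
z 0.1358 F [-0.9 -0.3  6.7] [-0.1  0.3  4.9]
[(-0.08, 0.55), (0.87, 0.55)] t 10.6083
z 0.1358 F [-1.5  0.9  5.6] [-0.8  0.4  4. ]
[(0.87, 0.55), (0.9, 0.5)] t 13.1833
z 0.1358 F [-0.4  0.4  6.3] [-0.   0.4  4.8]
[(1.87, 0.65), (0.9, 0.5)] t 15.7583
[(1.8, 0.6), (0.9, 0.6)] t 16.0583
z 0.1358 F [-0.8  0.5  5.5] [0.3 1.6 4.8]
[(1.8, 0.6), (-0.05, 0.5)] t 18.6
[(1.82, 0.55), (-0.1, 0.5)] t 18.9
```

View pics/w3.png

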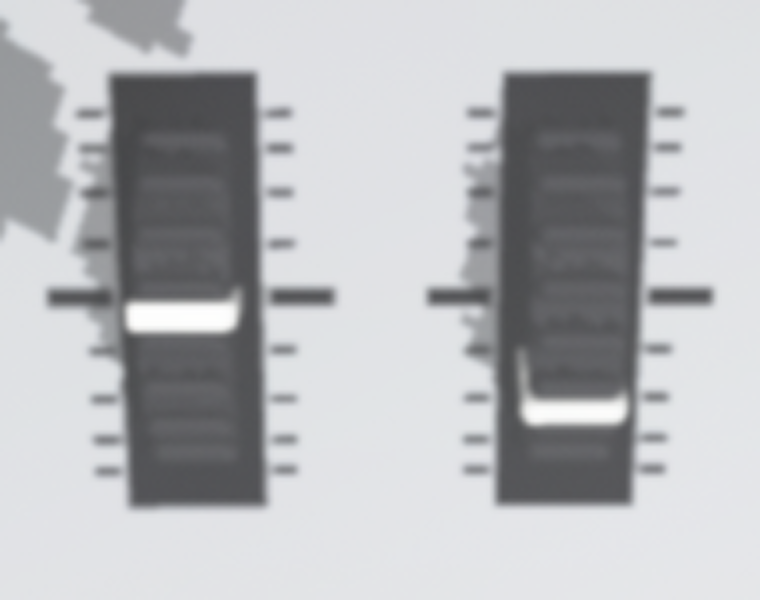

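The treble line is at its centre tick (row 315 against tick row 297, plus about 20 px of parallax). The bass line sits at the second tick above centre (row 411 against 398, plus parallax). The radio hasn't moved, so I'll hand in.

Run:
```python
from h import *
manip.movel(pt(O,A,-.012,.059,.25),speed=.15)
print(clicks(*wristshot()),telemetry.current_force().round(1));print(manip.finish_job())
```

```text
[(1.85, 0.7), (-0.05, 0.6)] [ 0.1  0.8 -0.7]
the job is handed in; nothing more can be done
None
```

The job is handed in: bass reads two clicks above centre and treble reads centre, set in that order in about 19 s, and the radio had not moved in the last close view.

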